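# Set up the vial rack and hold the cool box half open

### The arm

A 6-joint arm with a two-finger parallel gripper is mounted at the origin on the work surface. World frame = base frame: x ahead of the robot, y to its left, z up, the work surface at z = 0. Lengths are in m, angles in rad, forces in N, time in s.
With the tool pointing down it reaches from about 0.225 to 0.875 m from the base axis. Payload 3.4 kg.
Tool frame: the origin (TCP) lies on the centre line of the jaws, within the pads' length; the fingertips stand 17 mm ahead of it and the grasp point (between the pads) lies 2 mm behind it; z points along the fingers, y is the line along which they close (so a half turn about z gives the same grasp; the last joint's range is limited). The gripper opens to 85 mm and grips with 20 to 120 N. Pads are 22 mm wide; open, the fingers measure 114 mm over their backs; the gripper's body (76 mm by 85 mm) begins 54 mm behind the grasp point. The pads swing forward as they close: fully open they stand 13 mm farther back than shut.
Start: joints at [1.132, 0.276, 1.505, -0, 1.361, -0.121], TCP at [0.18, 0.546, 0.248] pointing down, gripper open.
Joint ranges: [-2.89, 2.89], [-0.75, 2.08], [0.22, 2.7], [-1.18, 4.32], [0.11, 2.71], [-2.7, 2.7]. Speed limits (rad/s): [2.57, 2.57, 3.14, 3.14, 3.14, 3.14].

### API

Orientations are given as a unit quaternion [w, x, y, z].
In Python, from rig import manip gives the robot as it stands.
- The arm moves only by the tool move_arm, never from a script. Its argument "steps" is one flat list of numbers, 7 for each row, row after row: the turn, a rotation vector about the world's x, y, z normalised to -1 to 1, where 1 is 360 degrees, then the shift along the world's x, y, z normalised to -1 to 1, where 1 is 1 m, then the opening, from -1 (shut) to 1 (fully open). A call has exactly 10 rows; each row is the pose to reach, as a shift and turn from the pose commanded when the call began, turning the shorter way round; what a row does not reach only later rows make up. A row lasts 1/10 s, in which the tool goes at most 50 mm and 8.59 degrees, less where a joint would pass 70% of its speed; a pose out of reach is approached as far as the arm can. A call with a number of a shift or a turn outside -1 to 1 is refused whole. A call with a gripper value outside its range is refused whole. The fingers move at their own pace and stop on an object; "squeeze" is the grip in N (left out, the last holds). Time passes only in rows, so rows that repeat a pose let the fingers close, or fill a call up. It gives the time, the measured TCP pose, the force, the opening and the grip force at its end, in the units of the state.
- manip.get_state(): the state, without advancing time (a new reading comes with each control period).
- manip.get_image(name): name is "side" or "top" or "wrist"; returns a dict with "pixels" (400x640x3 uint8, blue, green, red), "fx", "fy", "cx", "cy" (pixels), "R" (3x3) and "t" (3): a world point X has camera coordinates R X + t. Camera axes: x right, y down, z forward; pixel columns grow to the right and rows downward; lengths in m; the calibration is good to about 2 mm. A picture is of the moment at which its call begins. There is no depth.
- manip.sign_off(): hands the job in; it is judged then, once.
The state is a dict: "clock": time; "qpos": joint angles; "qd": joint speeds; "effort": joint torques, N m; "position": TCP position; "ee_rot": TCP orientation; "contact_force": force on the tool from outside, world axes, zero at the start; "moment": the same for the moment, N m; "width": finger opening in m; "gripper_force": force on a finger pad.
Only numpy, scipy, OpenCV 4.12 (cv2) and the standard library are available. Lean on these libraries where they do the work, as an engineer would, in place of code of your own. Each camera call takes 0.05 s, during which the arm holds its last target. There are 200 camera calls.

### The job

At this vaccination table the yellow top plate of the vial rack was left lying on the lid of the small navy cool box: take it off and lower it over the two steel pins of the white rack until it rests flush, and let go of it. Then raise the lid of the cool box by its grey handle to half open, 45 degrees, and keep holding it there so that the nurse can take vials out: never throw it wide open, for the cold must stay in, and the lid falls shut if let go, so finish while still holding it. Leave the bottle, the sharps bin and the steel jar where they stand.

Things in the scene. Friction and masses are not known exactly. Their poses are not given: they have to be found in the camera images.
- coolbox: Small insulated cool box with a hinged lid, fixed to the table. Body 210 (x) x 300 (y) x 140 mm high, navy with a white rim; the lid adds 35 mm, so that the lid's flat top lies 175 mm above the table when shut. Origin: centre of its underside, on the table. Its -x side is the front (towards the robot), its +x side the hinge side; z up.
- lid (a joint): Angle of the cool box lid in rad: 0 shut, 0.785 half open (45 degrees), growing as its front edge rises; limit 1.8. The lid (about 0.6 kg, 216 x 306 x 35 mm) turns freely and falls shut by its own weight; holding it takes 1 to 3 N at the handle.
- lid_hinge (a point): Middle of the lid's hinge line, at the top of the box's rear (+x) wall, 140 mm above the table; the hinge line runs along this frame's y axis. The frame turns with the lid; shut, it is parallel to the coolbox frame.
- lid_handle (a point): Middle of the grey bow handle on top of the lid near its front edge: a round bar 16 mm thick along y, 114 mm free between its two uprights, its centre line 45 mm above the lid's top (220 mm above the table when shut) and 30 mm behind the lid's front edge. In the lid_hinge frame it lies at x -180, z +80 mm. Axes as lid_hinge.
- plate: Yellow holed top plate of the vial rack, 60 (x) x 180 (y) x 6 mm, 0.14 kg, lying at the start on the shut lid behind the handle. Origin: centre of its underside. In its middle stands a yellow finger grip 14 (x) x 30 (y) mm, 36 mm high above the plate's top face (its top is 42 mm above the origin). Two 12 mm locating holes at y = +75 and -75 mm on its centre line, and eight 18 mm vial holes. It fits either way round.
- rack: White vial rack, fixed to the table: foot 60 (x) x 180 (y) x 10 mm with an end block 20 mm long at each end, tops 34 mm above the table. Each block carries an upright steel pin of 9 mm diameter, 20 mm tall (cylindrical for 12 mm, then tapering to 3.6 mm) at y = +75 and -75 mm. Origin: centre of its underside, on the table.
- rack_seat (a point): Point 34 mm above the rack's origin, in the plane of the end blocks' tops: the plate's origin lies here when it is seated flush. Axes as the rack; the pin tips are 20 mm above this plane.
- pump_bottle: Hand-gel pump bottle, 62 mm diameter, 178 mm tall, loose; leave it. Origin: centre of its underside.
- sharps_bin: Red sharps bin, 94 mm diameter, 134 mm tall, loose; leave it. Origin: centre of its underside.
- steel_jar: Lidded steel dressing jar, 85 mm diameter, 100 mm tall, loose; leave it. Origin: centre of its underside.
Mind the look-alikes: they are no part of the job. Leave any pink or red look-alike of the rack alone.

How it is judged:
On the way, in this order (a step that is already met when the one before it is completed fails the run):
1. the plate is lowered over the pins in the gripper: still held, its holes on the pins, within 8 mm of its seat, the lid shut (horizontal distance between plate and rack_seat below 0.004 m and z of plate in the frame of rack_seat below 0.008 m and angle between the y axis of plate and the y axis of rack, either way round below 0.06 rad and contact force between the fingers and plate above 0.3 N and value of joint lid below 0.05 rad), for 0.04 s.
2. the plate rests flush on the rack and is let go, the lid still shut (horizontal distance between plate and rack_seat below 0.004 m and z of plate in the frame of rack_seat below 0.002 m and angle between the z axis of plate and the z axis of rack, either way round below 0.03 rad and contact force between the fingers and plate below 0.05 N and value of joint lid below 0.05 rad), for 0.2 s.
At the end, for the whole second after the job is handed in: The lid stands still at 45 degrees, give or take 7, carried by the robot's fingers alone at its handle (grasp point within 70 mm of the middle of the bar), and the plate lies flush on the rack (within 2 mm of its seat in height, 4 mm sideways, not tilted), not touched by the fingers (value of joint lid between 0.665 and 0.905 rad and velocity of joint lid between -0.05 and 0.05 rad/s and contact force between the fingers and coolbox above 0.3 N and distance between the grasp point and lid_handle below 0.07 m and horizontal distance between plate and rack_seat below 0.004 m and z of plate in the frame of rack_seat below 0.002 m and angle between the z axis of plate and the z axis of rack, either way round below 0.03 rad and contact force between the fingers and plate below 0.05 N); the arm keeps its last pose, push and grip.
It fails at once if the lid is thrown wide open (beyond 63 degrees) (value of joint lid above 1.1 rad).
It fails at once if a bystander is shifted by more than 30 mm (distance of any of pump_bottle, sharps_bin, steel_jar from where it was at the start of the episode above 0.03 m).
It also fails if it takes over 58 s, if anything falls off the work surface, if the arm or the gripper's body presses on something with over 40 N, if the wrist force passes 120 N, or if a joint passes its speed limit or range.

## Working session

There is one attempt and no reset: what is moved stays moved. The work goes in short steps, Python scripts to look and compute and a tool call to move; the robot and the scene stay as the last step left them, time stands still between calls to the robot, and variables do not carry over. Pictures are saved under pics/ and viewed, at most 10 in all, crops included, and the job is handed in when it is done.

Besides the shell and the picture viewer there is one more tool, called after ">>>" as name(argument=value, ...) on one line, values as JSON. move_arm: Moves the arm, as the interface text tells. Scaled input: -1 to 1 covers 1 m each way for a shift and 360 degrees each way for a turn. Its arguments: {"type":"object","properties":{"steps":{"type":"array"},"squeeze":{"type":"number"}},"required":["steps"]}

```bash
mkdir -p pics
cat > h.py <<'E'
import numpy as np,cv2
from rig import manip
def img(n):
    d=manip.get_image(n); d['R']=np.array(d['R']);d['t']=np.array(d['t']);d['pixels']=np.ascontiguousarray(np.array(d['pixels'],dtype=np.uint8));return d
def ray(d,u,v,z):
    c=-d['R'].T@d['t']; r=d['R'].T@np.array([(u-d['cx'])/d['fx'],(v-d['cy'])/d['fy'],1.])
    return c+r*(z-c[2])/r[2]
def proj(d,X):
    p=d['R']@np.array(X)+d['t'];return np.array([d['fx']*p[0]/p[2]+d['cx'],d['fy']*p[1]/p[2]+d['cy']])
E
python3 - <<'E'
from h import *
import pickle
a=[]
for n in("top","side"):
    d=img(n);pickle.dump(d,open(n+'.pkl','wb'));cv2.imwrite(f'pics/{n}0.png',d['pixels']);print(n,-d['R'].T@d['t'],d['R'][2],d['fx'])
s=manip.get_state();print(s['position'],s['ee_rot'],s['clock'],s['width'])
E
```

```text
top [ 0.23365078 -0.00384219  1.73355353] [ 0.16136266 -0.01770947 -0.98673627] 402.7537382026514
side [-0.1452456  -0.93118468  1.3545519 ] [ 0.38844467  0.55266093 -0.73734431] 513.8850619860776
[0.17949049 0.54579015 0.24754245] [-2.37179935e-04  1.58255285e-01  9.87397901e-01 -7.69877505e-04] 0.1 0.08539713277065467
```

View pics/top0.png

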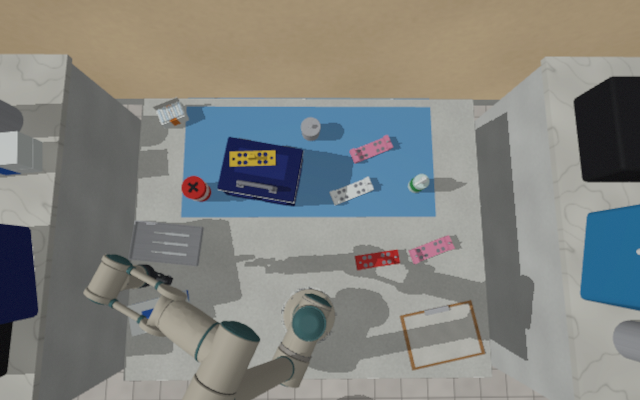

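View pics/side0.png

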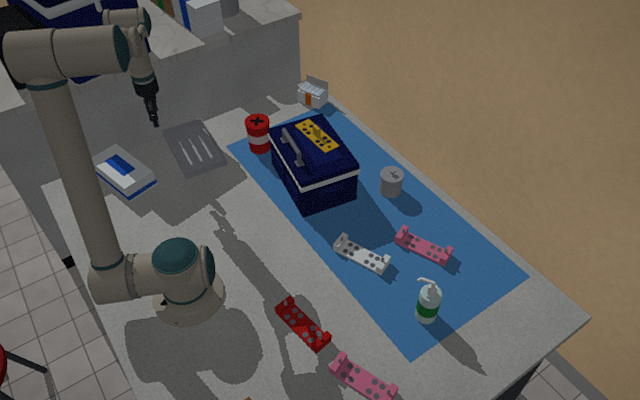

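Top view: the robot base is at (308,320), the cool box at (260,172), the plate at (252,158) and the handle at (257,187). There are four rack-like things: white (352,190), pink (372,149), pink (432,249) and red (377,260). Only the white one at (352,190) fits the description. Next I measure it and confirm it in a crop.

Run:
```python
from h import *
import pickle
T=pickle.load(open('top.pkl','rb'));S=pickle.load(open('side.pkl','rb'))
def rect(d,m,z,nm):
    m=cv2.morphologyEx(m.astype(np.uint8),cv2.MORPH_CLOSE,np.ones((3,3)))
    cs,_=cv2.findContours(m,0,1);c=max(cs,key=cv2.contourArea)[:,0]
    P=np.array([ray(d,u,v,z)[:2] for u,v in c],np.float32)
    r=cv2.minAreaRect(P);b=cv2.boxPoints(r)
    e=[b[1]-b[0],b[2]-b[1]];l=max(e,key=np.linalg.norm)
    print(nm,'px',c.mean(0).round(),'ctr',np.round(r[0],4),'size',np.round(r[1],3),'long-axis ang',np.degrees(np.arctan2(l[1],l[0])).round(1))
for d,n in((T,'top'),(S,'side')):
    h=cv2.cvtColor(d['pixels'],cv2.COLOR_BGR2HSV);H,Sa,V=cv2.split(h)
    rect(d,(H>18)&(H<35)&(Sa>120)&(V>80)&(np.arange(400)[:,None]<250),.181,n+' plate')
    m=(Sa<60)&(V>95); k=np.zeros_like(m)
    if n=='top':k[165:212,325:378]=1
    else:k[225:280,328:395]=1
    rect(d,m&k,.025,n+' rack')
    m=(Sa<90)&(V>60); k=np.zeros_like(m)
    if n=='top':k[176:197,230:285]=1
    else:k[122:172,278:310]=1
    rect(d,m&k,.22,n+' handle')
a=cv2.resize(T['pixels'][130:215,180:440],None,fx=3,fy=3,interpolation=3)
b=cv2.resize(S['pixels'][100:290,230:470],None,fx=1.6,fy=1.6,interpolation=3)
o=np.zeros((a.shape[0]+b.shape[0],780,3),np.uint8);o[:a.shape[0]]=a;o[a.shape[0]:,:b.shape[1]]=b
cv2.imwrite('pics/c1.png',o)
```

```text
top plate px [252. 158.] ctr [0.6252 0.2237] size [0.062 0.182] long-axis ang -88.4
top rack px [351. 191.] ctr [ 0.5199 -0.1829] size [0.065 0.186] long-axis ang -67.9
top handle px [256. 186.] ctr [0.5048 0.2001] size [0.159 0.03 ] long-axis ang 80.0
side plate px [317. 135.] ctr [0.6256 0.2204] size [0.064 0.184] long-axis ang -88.1
side rack px [361. 254.] ctr [ 0.5189 -0.1871] size [0.081 0.19 ] long-axis ang -68.5
side handle px [289. 141.] ctr [0.5027 0.2106] size [0.142 0.038] long-axis ang 80.8
```

View pics/c1.png

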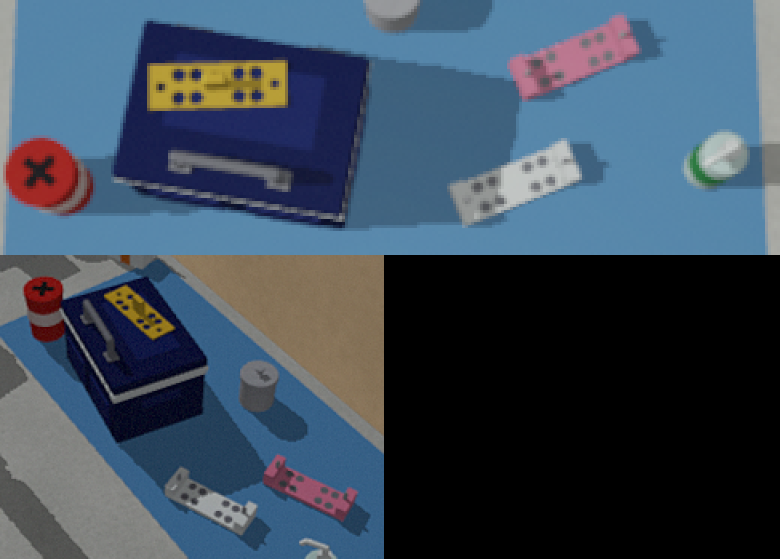

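The crop confirms it. The white rack with two end blocks, at top pixel (352,190), is the target; both pinks and the red one are not. The plate is at (0.625, 0.222) with size 62x182 mm, which matches. I move over the plate now.

>>> move_arm(steps=[0, 0, -0.0239, 0.04, -0.03, 0.02, 1, 0, 0, -0.0477, 0.08, -0.06, 0.04, 1, 0, 0, -0.07, 0.12, -0.09, 0.06, 1, 0, 0, -0.0945, 0.16, -0.12, 0.07, 1, 0, 0, -0.118, 0.2, -0.15, 0.07, 1, 0, 0, -0.14, 0.24, -0.18, 0.07, 1, 0, 0, -0.165, 0.28, -0.21, 0.07, 1, 0, 0, -0.1944, 0.32, -0.24, 0.07, 1, 0, 0, -0.1944, 0.36, -0.27, 0.07, 1, 0, 0, -0.1944, 0.4, -0.3, 0.07, 1], squeeze=40)

```text
clock: 1.1
position: [0.5712, 0.2519, 0.3179]
ee_rot: [-0.0, 0.696, 0.718, -0.0]
contact_force: [0.5, 1.4, -0.2]
width: 0.0853
gripper_force: 0.0
```

>>> move_arm(steps=[0, 0, 0, 0.04, -0.02, 0, 1, 0, 0, 0, 0.046, -0.024, 0, 1, 0, 0, 0, 0.046, -0.024, 0, 1, 0, 0, 0, 0.046, -0.024, 0, 1, 0, 0, 0, 0.046, -0.024, 0, 1, 0, 0, 0, 0.046, -0.024, 0, 1, 0, 0, 0, 0.046, -0.024, 0, 1, 0, 0, 0, 0.046, -0.024, 0, 1, 0, 0, 0, 0.046, -0.024, 0, 1, 0, 0, 0, 0.046, -0.024, 0, 1])

```text
clock: 2.1
position: [0.6159, 0.2296, 0.3184]
ee_rot: [0.0, 0.696, 0.718, 0.0]
contact_force: [-0.1, -0.8, -0.0]
width: 0.0857
gripper_force: 0.0
```

Run:
```python
from h import *
import pickle
d=img('wrist');pickle.dump(d,open('w1.pkl','wb'));cv2.imwrite('pics/w1.png',d['pixels'])
s=manip.get_state();p=s['position'];print(p,s['clock'],-d['R'].T@d['t'],d['R'][2],d['fx'],proj(d,[p[0],p[1],.181]))
H,Sa,V=cv2.split(cv2.cvtColor(d['pixels'],cv2.COLOR_BGR2HSV))
m=((H>18)&(H<35)&(Sa>100)&(V>60)).astype(np.uint8)
m=cv2.morphologyEx(m,cv2.MORPH_CLOSE,np.ones((5,5)))
cs,_=cv2.findContours(m,0,1);c=max(cs,key=cv2.contourArea)[:,0]
P=np.array([ray(d,u,v,.181)[:2] for u,v in c],np.float32);r=cv2.minAreaRect(P);print(r,c.min(0),c.max(0))
```

```text
[0.61597667 0.22953021 0.31836554] 2.15 [0.61405665 0.31192003 0.44434431] [ 0.01065938 -0.32232345 -0.94656958] 350.0325168669384 [317.98936816 192.73433265]
((0.6259172558784485, 0.2222028225660324), (0.06052745133638382, 0.1803615689277649), 1.6675975322723389) [290  82] [374 299]
```

View pics/w1.png

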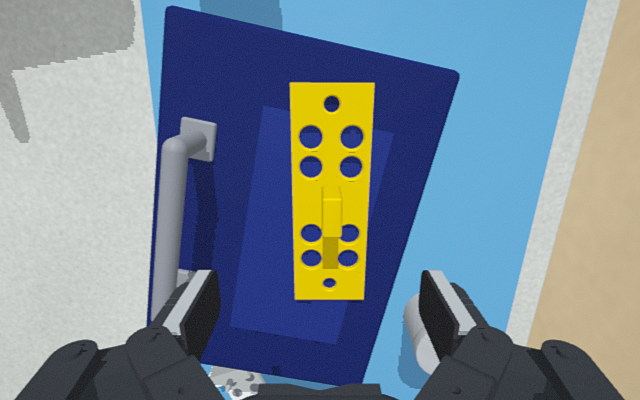

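The wrist view shows the plate squarely, hole pixels (331,104) and (329,283), finger grip at (332,215). Its centre is (0.6259, 0.2222), yaw 1.7°, size 60.5x180.4 mm, consistent with the first measurement. I descend and grip.

>>> move_arm(steps=[0, 0, 0, 0.01, -0.0073, 0, 1, 0, 0, 0, 0.01, -0.0073, -0.04, 1, 0, 0, 0, 0.01, -0.0073, -0.08, 1, 0, 0, 0, 0.01, -0.0073, -0.105, 1, 0, 0, 0, 0.01, -0.0073, -0.115, 1, 0, 0, 0, 0.01, -0.0073, -0.115, 1, 0, 0, 0, 0.01, -0.0073, -0.115, 1, 0, 0, 0, 0.01, -0.0073, -0.115, -1, 0, 0, 0, 0.01, -0.0073, -0.115, -1, 0, 0, 0, 0.01, -0.0073, -0.115, -1])

```text
clock: 3.15
position: [0.6264, 0.2223, 0.2045]
ee_rot: [0.001, 0.696, 0.718, 0.001]
contact_force: [-0.2, -0.5, 0.2]
width: 0.0442
gripper_force: 0.0
```

>>> move_arm(steps=[0, 0, 0, 0, 0, 0, -1, 0, 0, 0, 0, 0, 0, -1, 0, 0, 0, 0, 0, 0, -1, 0, 0, 0, 0, 0, 0, -1, 0, 0, 0, 0, 0, 0, -1, 0, 0, 0, 0, 0, 0, -1, 0, 0, 0, 0, 0, 0, -1, 0, 0, 0, 0, 0, 0, -1, 0, 0, 0, 0, 0, 0, -1, 0, 0, 0, 0, 0, 0, -1])

```text
clock: 4.15
position: [0.6261, 0.2223, 0.2038]
ee_rot: [0.0, 0.696, 0.718, 0.0]
contact_force: [-1.5, 0.4, 5.5]
width: 0.0134
gripper_force: 41.3
```

>>> move_arm(steps=[0, 0, 0, 0, 0, 0.03, -1, 0, 0, 0, 0, 0, 0.07, -1, 0, 0, 0.01, 0, -0.04, 0.08, -1, 0, 0, 0.02, 0, -0.08, 0.08, -1, 0, 0, 0.03, 0, -0.12, 0.08, -1, 0, 0, 0.04, 0, -0.16, 0.08, -1, 0, 0, 0.05, 0.005, -0.2, 0.08, -1, 0, 0, 0.0565, 0.005, -0.24, 0.08, -1, 0, 0, 0.0565, 0.005, -0.28, 0.08, -1, 0, 0, 0.0565, 0.005, -0.32, 0.08, -1])

```text
clock: 5.15
position: [0.6305, -0.0994, 0.2819]
ee_rot: [-0.001, 0.558, 0.83, -0.0]
contact_force: [1.4, 0.4, -1.2]
width: 0.0138
gripper_force: 40.4
```

>>> move_arm(steps=[0, 0, 0, 0, -0.035, 0, -1, 0, 0, 0, 0, -0.045, 0, -1, 0, 0, 0, 0, -0.045, 0, -1, 0, 0, 0, 0, -0.045, 0, -1, 0, 0, 0, 0, -0.045, 0, -1, 0, 0, 0, 0, -0.045, 0, -1, 0, 0, 0, 0, -0.045, 0, -1, 0, 0, 0, 0, -0.045, 0, -1, 0, 0, 0, 0, -0.045, 0, -1, 0, 0, 0, 0, -0.045, 0, -1])

```text
clock: 6.15
position: [0.631, -0.1427, 0.2834]
ee_rot: [0.0, 0.558, 0.83, 0.0]
contact_force: [-0.2, -0.2, -1.1]
width: 0.0134
gripper_force: 40.4
```

Run:
```python
from h import *
import pickle
d=img('wrist');pickle.dump(d,open('w2.pkl','wb'));cv2.imwrite('pics/w2.png',d['pixels'])
s=manip.get_state();print(s['position'],s['ee_rot'],s['clock'],s['width'],s['gripper_force'],s['contact_force'])
```

```text
[ 0.63099398 -0.14273291  0.28333467] [2.56945906e-05 5.58112011e-01 8.29765618e-01 3.22092677e-05] 6.2 0.013562038902725088 40.40469288825989 [ 0.37578942 -0.30486038 -1.41352275]
```

View pics/w2.png

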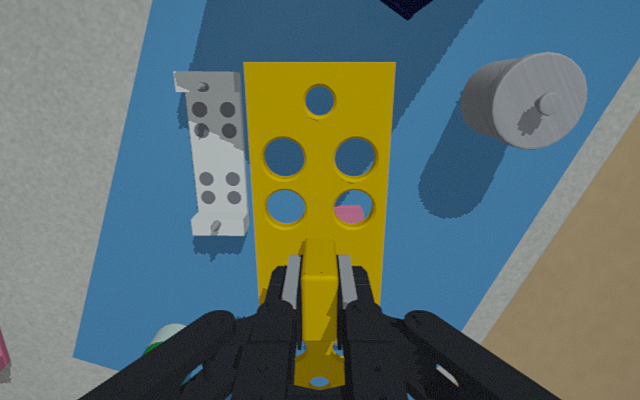

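The wrist view shows the white rack left of the held plate, pins near (203,87) and (215,228). The plate holes are at (320,99) and (319,382). I enlarge the rack to fix the pins and holes.

Run:
```python
from h import *
import pickle
d=pickle.load(open('w2.pkl','rb'));I=d['pixels']
a=cv2.resize(I[60:110,165:255],None,fx=6,fy=6,interpolation=2)
b=cv2.resize(I[200:250,165:255],None,fx=6,fy=6,interpolation=2)
cv2.imwrite('pics/c2.png',np.hstack([a,b])[:, :1080][:, :] if 0 else np.vstack([a,b]))
H,Sa,V=cv2.split(cv2.cvtColor(I,cv2.COLOR_BGR2HSV))
# plate rect & hole in hand
m=((H>15)&(H<35)&(Sa>120)&(V>60)).astype(np.uint8)
cs,hi=cv2.findContours(m,cv2.RETR_CCOMP,1)
for c,h in zip(cs,hi[0]):
    if h[3]>=0 and cv2.contourArea(c)>50:
        e=cv2.fitEllipse(c);print('hole',np.round(e[0],1),np.round(e[1],1),ray(d,*e[0],.2573).round(4))
print('plate pred holes',[proj(d,[.631+s*.075*np.cos(np.radians(112.1)),-.1427+s*.075*np.sin(np.radians(112.1)),.2605]).round(1) for s in(1,-1)])
for z in(.034,.054):
    for s in (1,-1):print('rack pred',z,proj(d,[.52+s*.075*np.cos(np.radians(112)),-.184+s*.075*np.sin(np.radians(112)),z]).round(1))
```

```text
hole [319.1 381.3] [11.2 20.7] [ 0.66   -0.2122  0.2573]
hole [352.8 206. ] [34.1 40. ] [ 0.6353 -0.1105  0.2573]
hole [285.5 206. ] [34.2 40.3] [ 0.6066 -0.1222  0.2573]
hole [354.4 156.7] [38.8 42.2] [ 0.6266 -0.0892  0.2573]
hole [284.  156.6] [38.6 42.3] [ 0.598  -0.1009  0.2573]
hole [319.1 100. ] [30.  30.4] [ 0.6032 -0.0729  0.2573]
plate pred holes [array([317.8, 100.7]), array([317.8, 385.6])]
rack pred 0.034 [202.3  85.9]
rack pred 0.034 [215.9 222.5]
rack pred 0.054 [195.8  86.1]
rack pred 0.054 [210.8 229.4]
```

View pics/c2.png

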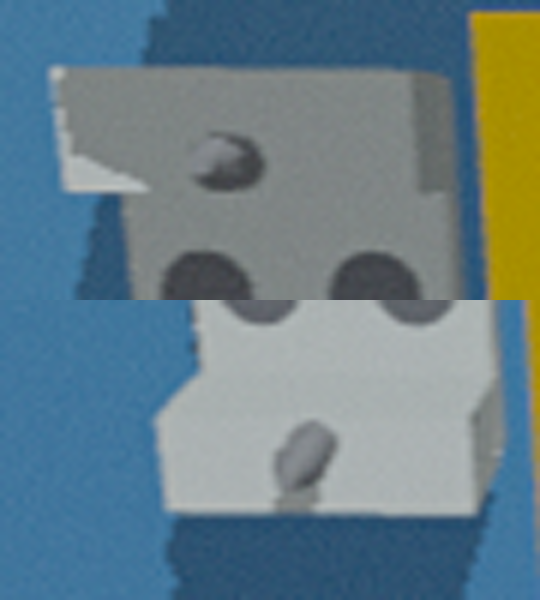

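Run:
```python
from h import *
import pickle
d=pickle.load(open('w2.pkl','rb'))
A=[ray(d,204.3,86.7,.034),ray(d,198.3,86.1,.054)];B=[ray(d,216.5,224,.034),ray(d,213,229.3,.054)]
for a,b in zip(A,B):print(a.round(4),b.round(4),'mid',((a+b)/2).round(4),'len',np.linalg.norm(a-b).round(4),'ang',np.degrees(np.arctan2(*(a-b)[[1,0]])).round(2))
# block outer-end corners at z=.034
for q in ((173.5,71.3),(234.5,72),(192.5,285-50),(244,285-50)):print(ray(d,*q,.034).round(4))
```

```text
[ 0.494  -0.1145  0.034 ] [ 0.5493 -0.2551  0.034 ] mid [ 0.5216 -0.1848  0.034 ] len 0.1511 ang 111.47
[ 0.4942 -0.1136  0.054 ] [ 0.5503 -0.2526  0.054 ] mid [ 0.5222 -0.1831  0.054 ] len 0.1499 ang 111.98
[ 0.4612 -0.112   0.034 ]
[ 0.5182 -0.0895  0.034 ]
[ 0.5273 -0.2791  0.034 ]
[ 0.5831 -0.2564  0.034 ]
```

The rack centre is (0.5222, -0.1842) with its y axis at 111.7°. The pin spacing measures 150.5 mm against 150 mm given. I move over it and stop 10 mm above the pin tips.

>>> move_arm(steps=[0, 0, 0, -0.04, -0.016, -0.01, -1, 0, 0, 0, -0.08, -0.032, -0.03, -1, 0, 0, -0.001, -0.109, -0.0417, -0.05, -1, 0, 0, -0.001, -0.109, -0.0417, -0.09, -1, 0, 0, -0.001, -0.109, -0.0417, -0.13, -1, 0, 0, -0.001, -0.109, -0.0417, -0.16, -1, 0, 0, -0.001, -0.109, -0.0417, -0.18, -1, 0, 0, -0.001, -0.109, -0.0417, -0.188, -1, 0, 0, -0.001, -0.109, -0.0417, -0.188, -1, 0, 0, -0.001, -0.109, -0.0417, -0.188, -1])

```text
clock: 7.2
position: [0.5229, -0.185, 0.0963]
ee_rot: [0.001, 0.561, 0.828, 0.0]
contact_force: [1.0, -0.2, -0.2]
width: 0.0134
gripper_force: 40.4
```

Run:
```python
from h import *
import pickle
d=img('wrist');pickle.dump(d,open('w3.pkl','wb'));I=d['pixels']
s=manip.get_state();print(s['position'],s['ee_rot'],s['clock'],s['width'],s['gripper_force'],s['contact_force'])
a=cv2.resize(I[60:150,260:380],None,fx=4,fy=4,interpolation=2);b=cv2.resize(I[340:400,260:380],None,fx=4,fy=4,interpolation=2)
cv2.imwrite('pics/c3.png',np.vstack([a,b])[:600])
```

```text
[ 0.5231052  -0.18502896  0.09670244] [1.47364699e-03 5.60701852e-01 8.28016431e-01 2.25481706e-04] 7.25 0.013055698049431942 40.37874698638916 [-0.08462368  0.84743513 -1.99782933]
```

View pics/c3.png

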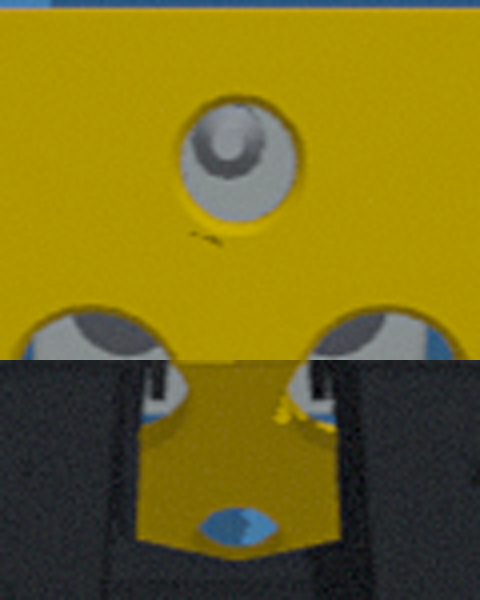

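Run:
```python
from h import *
import pickle
d=pickle.load(open('w3.pkl','rb'));p=manip.get_state()['position'];q=manip.get_state()['ee_rot']
yaw=np.degrees(2*np.arctan2(q[2],q[1]))-90;print('tool y ang',yaw, 'cam',-d['R'].T@d['t'],p)
u=np.array([np.cos(np.radians(yaw+90)),np.sin(np.radians(yaw+90))])
for s in(1,-1):
  for z in (p[2]-.0228,p[2]-.0288,.054,.034):
    c=np.r_[p[:2]+s*.075*u,z];px=proj(d,c);print(s,round(z,4),px.round(1),'crop',(4*(px-[260,60 if s>0 else 250])).round(0))
I=d['pixels'].astype(int)
H,Sa,V=cv2.split(cv2.cvtColor(d['pixels'],cv2.COLOR_BGR2HSV))
m=((H>15)&(H<35)&(Sa>120)).astype(np.uint8)
cs,hi=cv2.findContours(m,cv2.RETR_CCOMP,1)
for c,h in zip(cs,hi[0]):
    if h[3]>=0 and cv2.contourArea(c)>50:
        e=cv2.fitEllipse(c);print('hole',np.round(e[0],1),np.round(e[1],1),ray(d,*e[0],p[2]-.0288).round(4))
print('tip',ray(d,317.0,94.7,.054))
```

```text
tool y ang 21.791214959163696 cam [ 0.49265287 -0.10841054  0.22215153] [ 0.5231052  -0.18502896  0.09670244]
1 0.0739 [318. 101.] crop [232. 164.]
1 0.0679 [318.  100.2] crop [232. 161.]
1 0.054 [318.1  98.7] crop [232. 155.]
1 0.034 [318.1  96.9] crop [232. 148.]
-1 0.0739 [318.3 386.2] crop [233. 545.]
-1 0.0679 [318.3 377.4] crop [233. 510.]
-1 0.054 [318.3 358.9] crop [233. 436.]
-1 0.034 [318.3 336. ] crop [233. 344.]
hole [319.2 381.3] [11.1 20.5] [ 0.5525 -0.2571  0.0679]
hole [352.5 206.1] [34.3 40.1] [ 0.5279 -0.1537  0.0679]
hole [285.5 206. ] [34. 40.] [ 0.4988 -0.1652  0.0679]
hole [354.4 156.6] [38.5 42.1] [ 0.5193 -0.1318  0.0679]
hole [283.8 156.7] [38.5 42.1] [ 0.4901 -0.1436  0.0679]
hole [319.1 100.1] [30.1 30.4] [ 0.4957 -0.1152  0.0679]
tip [ 0.49414968 -0.11393221  0.054     ]
```

The pin shows through the +y hole about 1 to 2 mm off centre, at crop (229,140), and the arm is not yet settled. The target TCP is about (0.5219, -0.1842). I settle there and lower a little.

>>> move_arm(steps=[0, 0, 0, -0.0003, 0.0002, 0, -1, 0, 0, 0, -0.0003, 0.0002, 0, -1, 0, 0, 0, -0.0003, 0.0002, 0, -1, 0, 0, 0, -0.0003, 0.0002, -0.002, -1, 0, 0, 0, -0.0003, 0.0002, -0.004, -1, 0, 0, 0, -0.0003, 0.0002, -0.006, -1, 0, 0, 0, -0.0003, 0.0002, -0.008, -1, 0, 0, 0, -0.0003, 0.0002, -0.008, -1, 0, 0, 0, -0.0003, 0.0002, -0.008, -1, 0, 0, 0, -0.0003, 0.0002, -0.008, -1])

```text
clock: 8.25
position: [0.5218, -0.1843, 0.0873]
ee_rot: [0.0, 0.561, 0.828, 0.0]
contact_force: [0.2, -0.1, -0.0]
width: 0.0133
gripper_force: 40.4
```

>>> move_arm(steps=[0, 0, 0, 0, 0, -0.003, -1, 0, 0, 0, 0, 0, -0.006, -1, 0, 0, 0, 0, 0, -0.009, -1, 0, 0, 0, 0, 0, -0.012, -1, 0, 0, 0, 0, 0, -0.015, -1, 0, 0, 0, 0, 0, -0.018, -1, 0, 0, 0, 0, 0, -0.021, -1, 0, 0, 0, 0, 0, -0.021, -1, 0, 0, 0, 0, 0, -0.021, -1, 0, 0, 0, 0, 0, -0.021, -1])

```text
clock: 9.25
position: [0.5218, -0.1843, 0.0665]
ee_rot: [0.0, 0.561, 0.828, 0.0]
contact_force: [0.1, 0.1, -0.6]
width: 0.0132
gripper_force: 40.4
```

No resistance: the plate sits 3.7 mm above its seat, on the pins. I lower it the rest of the way.

>>> move_arm(steps=[0, 0, 0, 0, 0, -0.001, -1, 0, 0, 0, 0, 0, -0.002, -1, 0, 0, 0, 0, 0, -0.003, -1, 0, 0, 0, 0, 0, -0.0036, -1, 0, 0, 0, 0, 0, -0.0041, -1, 0, 0, 0, 0, 0, -0.0041, -1, 0, 0, 0, 0, 0, -0.0041, -1, 0, 0, 0, 0, 0, -0.0041, -1, 0, 0, 0, 0, 0, -0.0041, -1, 0, 0, 0, 0, 0, -0.0041, -1])

```text
clock: 10.25
position: [0.5217, -0.1843, 0.0627]
ee_rot: [0.0, 0.561, 0.828, 0.0]
contact_force: [-2.3, 0.8, 5.8]
width: 0.0135
gripper_force: 41.4
```

Contact is felt at the seat height. I release, then rise.

>>> move_arm(steps=[0, 0, 0, 0, 0, 0, 1, 0, 0, 0, 0, 0, 0, 1, 0, 0, 0, 0, 0, 0, 1, 0, 0, 0, 0, 0, 0, 1, 0, 0, 0, 0, 0, 0, 1, 0, 0, 0, 0, 0, 0, 1, 0, 0, 0, 0, 0, 0, 1, 0, 0, 0, 0, 0, 0, 1, 0, 0, 0, 0, 0, 0, 1, 0, 0, 0, 0, 0, 0, 1])

```text
clock: 11.25
position: [0.5217, -0.1843, 0.0623]
ee_rot: [0.0, 0.561, 0.828, 0.0]
contact_force: [0.1, 0.2, 0.7]
width: 0.0854
gripper_force: 0.0
```

>>> move_arm(steps=[0, 0, 0, 0, 0, 0.02, 1, 0, 0, 0, 0, 0, 0.06, 1, 0, 0, 0, 0, 0, 0.1, 1, 0, 0, 0, 0, 0, 0.14, 1, 0, 0, 0, 0, 0, 0.18, 1, 0, 0, 0, 0, 0, 0.22, 1, 0, 0, 0, 0, 0, 0.25, 1, 0, 0, 0, 0, 0, 0.25, 1, 0, 0, 0, 0, 0, 0.25, 1, 0, 0, 0, 0, 0, 0.25, 1])

```text
clock: 12.25
position: [0.5209, -0.1839, 0.3108]
ee_rot: [-0.001, 0.561, 0.828, -0.0]
contact_force: [0.2, 0.6, 0.3]
width: 0.0855
gripper_force: 0.0
```

Run:
```python
from h import *
import pickle
T=img('top');S=img('side');W=img('wrist');pickle.dump((T,S,W),open('after.pkl','wb'))
p=manip.get_state()['position'];print(p,manip.get_state()['clock'])
def Y(d,z,box=None):
    H,Sa,V=cv2.split(cv2.cvtColor(d['pixels'],cv2.COLOR_BGR2HSV))
    m=((H>15)&(H<36)&(Sa>120)&(V>50)).astype(np.uint8);m[250:,:]=m[250:,:] if box is None else 0
    m=cv2.morphologyEx(m,cv2.MORPH_CLOSE,np.ones((5,5)))
    cs,_=cv2.findContours(m,0,1);c=max(cs,key=cv2.contourArea)[:,0]
    return cv2.minAreaRect(np.array([ray(d,u,v,z)[:2] for u,v in c],np.float32))
print('W',Y(W,.040),'\nS',Y(S,.04))
# handle: grey pixels in top/side original views -> bar axis line by rays across views
t=pickle.load(open('top.pkl','rb'));s=pickle.load(open('side.pkl','rb'))
a=cv2.resize(T['pixels'][130:215,210:390],None,fx=3,fy=3);b=cv2.resize(S['pixels'][110:300,250:430],None,fx=2,fy=2)
w=cv2.resize(W['pixels'],None,fx=.5,fy=.5)
o=np.zeros((600,800,3),np.uint8);o[:255,:540]=a;o[255:255+345,:360]=b[:345];o[300:500,400:720]=w
cv2.imwrite('pics/c4.png',o)
```

```text
[ 0.52112153 -0.1840318   0.31066665] 12.4
W ((0.5222746729850769, -0.1842789351940155), (0.05965649336576462, 0.17976966500282288), 21.716941833496094) 
S ((0.522483229637146, -0.18615983426570892), (0.06487639993429184, 0.17960140109062195), 21.635040283203125)
```

View pics/c4.png

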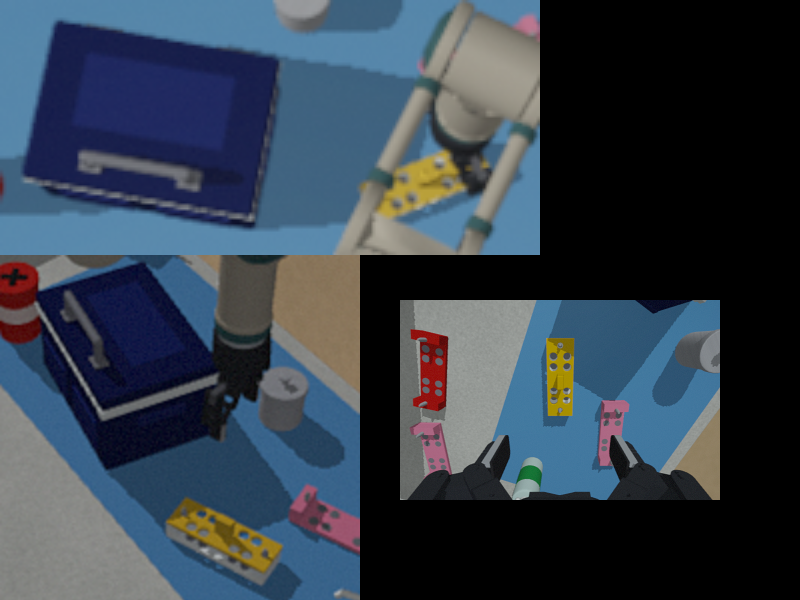

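The plate lies on the rack: wrist centre (0.5223, -0.1843), 59.7x179.8 mm at z = 0.040. It shows square over both pins in side crop (225,540), so it is seated. Now to the handle.

>>> move_arm(steps=[0, 0, -0.008, -0.002, 0.04, 0.01, 1, 0, 0, -0.016, -0.004, 0.08, 0.02, 1, 0, 0, -0.024, -0.006, 0.12, 0.03, 1, 0, 0, -0.033, -0.008, 0.165, 0.03, 1, 0, 0, -0.042, -0.01, 0.21, 0.03, 1, 0, 0, -0.051, -0.012, 0.255, 0.03, 1, 0, 0, -0.06, -0.014, 0.3, 0.03, 1, 0, 0, -0.07, -0.016, 0.345, 0.03, 1, 0, 0, -0.08, -0.016, 0.387, 0.03, 1, 0, 0, -0.088, -0.016, 0.387, 0.03, 1])

```text
clock: 13.4
position: [0.5049, 0.2077, 0.3409]
ee_rot: [-0.002, 0.764, 0.645, 0.0]
contact_force: [0.6, -1.3, -1.4]
width: 0.0854
gripper_force: 0.0
```

>>> move_arm(steps=[0, 0, 0, 0, 0, 0, 1, 0, 0, 0, 0, 0, 0, 1, 0, 0, 0, 0, 0, 0, 1, 0, 0, 0, 0, 0, 0, 1, 0, 0, 0, 0, 0, 0, 1, 0, 0, 0, 0, 0, 0, 1, 0, 0, 0, 0, 0, 0, 1, 0, 0, 0, 0, 0, 0, 1, 0, 0, 0, 0, 0, 0, 1, 0, 0, 0, 0, 0, 0, 1])

```text
clock: 14.4
position: [0.5057, 0.2027, 0.3422]
ee_rot: [0.0, 0.765, 0.644, 0.0]
contact_force: [0.3, 0.0, -0.5]
width: 0.0852
gripper_force: 0.0
```

Run:
```python
from h import *
import pickle
d=img('wrist');pickle.dump(d,open('w4.pkl','wb'));I=d['pixels'];cv2.imwrite('pics/w4.png',I)
p=manip.get_state()['position'];q=manip.get_state()['ee_rot'];print(p,q,manip.get_state()['clock'],'tool y',np.degrees(2*np.arctan2(q[2],q[1]))-90,-d['R'].T@d['t'])
H,Sa,V=cv2.split(cv2.cvtColor(I,cv2.COLOR_BGR2HSV))
m=((Sa<70)&(V>60)).astype(np.uint8)
n,l,st,ce=cv2.connectedComponentsWithStats(m)
for i in range(1,n):
    if st[i,4]>300:print(i,st[i],ce[i].round(0))
print('pred bar ctr',proj(d,[.504,.204,.22]))
```

```text
[0.505697   0.20274687 0.34224375] [3.43289635e-05 7.65413928e-01 6.43538278e-01 5.37980411e-05] 14.45 tool y -9.887662165060078 [0.52075691 0.28385507 0.46817581]
1 [     0      0    408    400 101427] [135. 209.]
3 [ 542   22   98  378 9865] [615. 291.]
4 [ 309   83   33  201 4949] [325. 177.]
5 [ 514  230   89   83 5089] [556. 272.]
6 [ 415  270  135  130 7618] [481. 357.]
pred bar ctr [315.1404176  197.71931027]
```

View pics/w4.png

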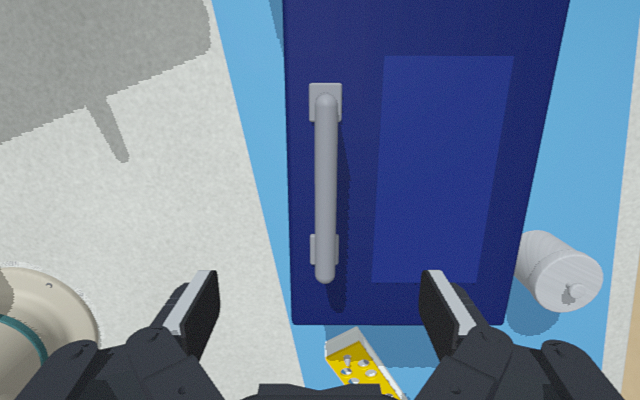

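The wrist view shows the lid shut with the bar running from (326,95) to (325,283), nearly parallel to the image columns. I cast the bar's centre line onto z = 0.22.

Run:
```python
from h import *
import pickle
d=pickle.load(open('w4.pkl','rb'));I=d['pixels']
H,Sa,V=cv2.split(cv2.cvtColor(I,cv2.COLOR_BGR2HSV))
m=((Sa<70)&(V>60));P=[]
for v in range(130,228,4):
    c=np.where(m[v,300:350])[0]+300; P.append(ray(d,c.mean(),v,.22)[:2]); 
P=np.array(P);vx,vy,x0,y0=cv2.fitLine(P.astype(np.float32),2,0,.01,.01).ravel()
print('w',len(c),'ang',np.degrees(np.arctan2(vy,vx)),x0,y0)
for v in(93,284):print(ray(d,325.5,v,.222))
# lid front edge corners & rear at z=.175
C=[ray(d,*q,.175) for q in((293,324),(502,324),(285,5),(570,0))]
for c in C:print(c.round(4))
e=C[1]-C[0];print(np.linalg.norm(e),np.degrees(np.arctan2(e[1],e[0])))
```

```text
w 21 ang 79.83097 0.5139855 0.21707854
[0.52396389 0.27637424 0.222     ]
[0.49953299 0.13097746 0.222     ]
[0.4557 0.0619 0.175 ]
[0.6625 0.0258 0.175 ]
[0.5053 0.3417 0.175 ]
[0.7137 0.3087 0.175 ]
0.20999703644599113 -9.896475101118765
```

The bar middle is (0.5116, 0.2037, 0.22), the box yaw -10.1°, and the bar length 147 mm (about 146 expected). I descend and grip.

>>> move_arm(steps=[0, 0, 0, 0.006, 0.001, -0.03, 1, 0, 0, 0, 0.006, 0.001, -0.07, 1, 0, 0, 0, 0.006, 0.001, -0.1, 1, 0, 0, 0, 0.006, 0.001, -0.118, 1, 0, 0, 0, 0.006, 0.001, -0.126, 1, 0, 0, 0, 0.006, 0.001, -0.126, 1, 0, 0, 0, 0.006, 0.001, -0.126, 1, 0, 0, 0, 0.006, 0.001, -0.126, 0, 0, 0, 0, 0.006, 0.001, -0.126, -1, 0, 0, 0, 0.006, 0.001, -0.126, -1])

```text
clock: 15.45
position: [0.512, 0.2038, 0.217]
ee_rot: [0.0, 0.765, 0.644, 0.001]
contact_force: [-0.2, -0.1, -0.0]
width: 0.0434
gripper_force: 0.0
```

>>> move_arm(steps=[0, 0, 0, 0, 0, 0, -1, 0, 0, 0, 0, 0, 0, -1, 0, 0, 0, 0, 0, 0, -1, 0, 0, 0, 0, 0, 0, -1, 0, 0, 0, 0, 0, 0, -1, 0, 0, 0, 0, 0, 0, -1, 0, 0, 0, 0, 0, 0, -1, 0, 0, 0, 0, 0, 0, -1, 0, 0, 0, 0, 0, 0, -1, 0, 0, 0, 0, 0, 0, -1])

```text
clock: 16.45
position: [0.5106, 0.2039, 0.2166]
ee_rot: [-0.001, 0.765, 0.643, -0.001]
contact_force: [-5.1, 0.5, 5.3]
width: 0.0148
gripper_force: 39.2
```

Gripped (14.8 mm, 39 N). I raise the lid along its arc, first to about 15°.

>>> move_arm(steps=[0, 0, 0, 0.0021, -0.0004, 0.0047, -1, 0, 0, 0, 0.0043, -0.0008, 0.0093, -1, 0, 0, 0, 0.0067, -0.0012, 0.0139, -1, 0, 0, 0, 0.0092, -0.0016, 0.0184, -1, 0, 0, 0, 0.0118, -0.0021, 0.0228, -1, 0, 0, 0, 0.0145, -0.0026, 0.0272, -1, 0, 0, 0, 0.0173, -0.0031, 0.0315, -1, 0, 0, 0, 0.0202, -0.0036, 0.0357, -1, 0, 0, 0, 0.0232, -0.0041, 0.0398, -1, 0, 0, 0, 0.0264, -0.0047, 0.0439, -1])

```text
clock: 17.45
position: [0.5348, 0.1996, 0.2592]
ee_rot: [-0.003, 0.765, 0.644, -0.003]
contact_force: [-8.2, 4.7, 1.0]
width: 0.0145
gripper_force: 39.0
```

>>> move_arm(steps=[0, 0, 0, 0.0032, -0.0006, 0.0039, -1, 0, 0, 0, 0.0066, -0.0012, 0.0078, -1, 0, 0, 0, 0.01, -0.0018, 0.0116, -1, 0, 0, 0, 0.0136, -0.0024, 0.0153, -1, 0, 0, 0, 0.0172, -0.003, 0.0189, -1, 0, 0, 0, 0.021, -0.0037, 0.0224, -1, 0, 0, 0, 0.0247, -0.0044, 0.0258, -1, 0, 0, 0, 0.0286, -0.0051, 0.0291, -1, 0, 0, 0, 0.0326, -0.0058, 0.0323, -1, 0, 0, 0, 0.0367, -0.0065, 0.0354, -1])

```text
clock: 18.45
position: [0.5703, 0.1934, 0.2968]
ee_rot: [-0.004, 0.765, 0.644, -0.003]
contact_force: [-13.2, 2.7, 9.0]
width: 0.0148
gripper_force: 38.9
```

Following the arc; a small inward pull shows, so I ease the radius out by about 1.5 mm while going on to 45°.

>>> move_arm(steps=[0, 0, 0, 0.0036, -0.0007, 0.0034, -1, 0, 0, 0, 0.0076, -0.0015, 0.0068, -1, 0, 0, 0, 0.0119, -0.0022, 0.0097, -1, 0, 0, 0, 0.0162, -0.003, 0.0124, -1, 0, 0, 0, 0.0207, -0.0038, 0.015, -1, 0, 0, 0, 0.0252, -0.0046, 0.0175, -1, 0, 0, 0, 0.0298, -0.0054, 0.0197, -1, 0, 0, 0, 0.0344, -0.0062, 0.0218, -1, 0, 0, 0, 0.0391, -0.007, 0.0238, -1, 0, 0, 0, 0.0438, -0.0079, 0.0258, -1])

```text
clock: 19.45
position: [0.6168, 0.1852, 0.3244]
ee_rot: [-0.001, 0.765, 0.644, -0.0]
contact_force: [-9.7, 1.9, 10.2]
width: 0.0146
gripper_force: 41.5
```

>>> move_arm(steps=[0, 0, 0, 0, 0, 0, -1, 0, 0, 0, 0, 0, 0, -1, 0, 0, 0, 0, 0, 0, -1, 0, 0, 0, 0, 0, 0, -1, 0, 0, 0, 0, 0, 0, -1, 0, 0, 0, 0, 0, 0, -1, 0, 0, 0, 0, 0, 0, -1, 0, 0, 0, 0, 0, 0, -1, 0, 0, 0, 0, 0, 0, -1, 0, 0, 0, 0, 0, 0, -1])

```text
clock: 20.45
position: [0.617, 0.1852, 0.3245]
ee_rot: [-0.001, 0.765, 0.644, 0.0]
contact_force: [-9.7, 1.8, 10.5]
width: 0.0141
gripper_force: 41.7
```

Run:
```python
from h import *
S=img('side');T=img('top');s=manip.get_state();p=np.array(s['position']);print(p,s['ee_rot'],s['contact_force'],s['width'],s['gripper_force'],s['clock'])
h=np.array([.6888,.1722,.14]);ex=np.array([.9845,-.175,0]);r=p+[0,0,.002]-h
x,z=r@ex,r[2];print('radius',np.hypot(x,z),'exp .197','angle',np.degrees(np.arctan2(z,-x)-np.arctan2(80,180)))
b=cv2.resize(S['pixels'][60:300,220:470],None,fx=2,fy=2);cv2.imwrite('pics/c5.png',b)
```

```text
[0.61697057 0.18515497 0.3244559 ] [-7.07723284e-04  7.65255947e-01  6.43725687e-01  2.73122990e-04] [-8.6221988   1.47730147 11.29728454] 0.014304697931228454 41.67097628116608 20.55
radius 0.20023073673105746 exp .197 angle 44.66097455361646
```

View pics/c5.png

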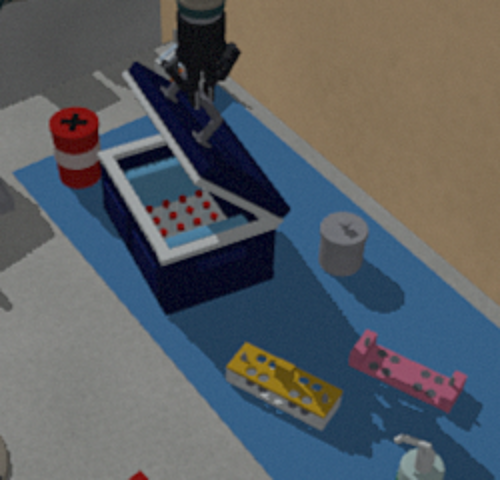

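The side view shows the lid half open with the bar in the fingers at crop (200,110). The geometry gives 44.7°, still and under a steady load. The plate is flush on the white rack at crop (285,380), and the jar, bin and bottle have not moved. I hand it in.

```bash
python3 -c "
from rig import manip
print(manip.sign_off())"
```

```text
the job is handed in; nothing more can be done
None
```

I handed the job in with the plate seated flush on the white rack and released, and the lid held by its handle at about 45° (44.7° from the arm's position); the hand-in gave no verdict.

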